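# Unlatch a battery cassette from its charging dock

### The job

Take the bike-light battery out of its charging dock on the ledge: swing the metal keeper bar a quarter turn aside to either side, then pinch the two side catches of the battery cassette fully in, towards each other, and lift it straight up out of the dock. Finish while still holding it: keep both catches pinched between the fingers, with the cassette upright and still in the air, its underside at least 12 cm above the ledge and touching nothing else. Leave the keeper bar swung aside and do not shift the bowl, the sunglasses case or the bike light.

Things in the scene. Friction and masses are not known exactly. Their poses are not given: they have to be found in the camera images.
- dock: White plastic charging dock fixed to the ledge. Slab 118 x 72 x 8 mm (x from -48 to +70 mm) with an open-topped well, outside 82 x 62, inside 68 x 48 mm, rim 42 mm above the ledge. Origin: under the well's centre, at ledge height; z up, x along the well's long side. An upright metal post, 16 mm thick, top 110 mm above the ledge, stands at x = +52 mm, y = 0.
- cassette: Loose dark grey battery block 64 (x) x 44 (y) x 100 (z) mm, about 0.27 kg, in the dock's well, axes as the dock's, 2 mm play each side. Origin: centre of underside, 8 mm above the ledge while seated. A sprung catch on each long side (+y, -y) has a nose under the dock's rim that blocks lifting. Width over both buttons 58 mm at rest, 44 mm pressed flush with the sides.
- keeper (a joint): Angle (rad) of the flat metal bar, 16 mm wide, 6 mm thick, that turns about the dock's post (vertical axis). Underside 111 mm above the ledge, 3 mm over the cassette. At 0 it points to the dock's -x and blocks the cassette; positive is counterclockwise from above (tip to the dock's -y). Range -1.75 to 1.75; cassette free beyond 1.2 either way. Stays where left (friction 0.04 N m).
- keeper_peg (a point): Centre of the round upright finger peg near the keeper bar's free end, 62 mm from the pivot axis: 12 mm diameter, standing from the bar's upper side (117 mm above the ledge) to 137 mm; this point is at 127 mm.
- catch_left (a joint): How far (m) the catch on the cassette's +y side is pressed in: 0 at rest, 0.007 when its button is flush with the cassette's side, 0.009 at most. Light spring, 0.7 N per mm. Its nose clears the dock's rim from about 0.0055; fully in means flush.
- catch_right (a joint): The same for the catch on the cassette's -y side.
- button_left (a point): Centre of the outer face of the +y catch's ribbed button, 16 mm wide (x) and 24 mm high (z), 80 mm above the cassette's underside (88 mm above the ledge while seated), standing 7 mm out from the cassette's side at rest.
- button_right (a point): The same on the -y side.
- pad: Bystander: round dark charging pad for a phone, 100 mm across and 9 mm high, fixed to the ledge; origin under its centre.
- bowl: Bystander: glass catch-all bowl, 124 mm across, 50 mm high; origin under its centre.
- case: Bystander: navy plastic sunglasses case 156 (x) x 62 (y) x 46 (z) mm; origin under its centre.
- bike_light: Bystander: red bike light, a 34 mm thick cylinder 58 mm long along x on a flat foot, 42 mm high; origin under its centre.
There are look-alikes about, which are no part of the job. Of the things like the cassette, leave any that is turquoise; of the rest the larger one is meant.

How it is judged:
On the way, in this order (a step that is already met when the one before it is completed fails the run):
1. the keeper bar is swung aside while the cassette is still seated ((value of joint keeper above 1.2 rad or value of joint keeper below -1.2 rad) and z of cassette in the frame of dock below 0.014 m), for 0.2 s.
2. both catches are pinched in by the fingers while the cassette is still down in the dock (value of joint each of catch_left, catch_right above 0.0045 m and z of cassette in the frame of dock below 0.03 m and contact force between the fingers and cassette above 1 N), for 0.1 s.
At the end, for the whole second after the job is handed in: Fingers hold the cassette (over 2 N), both catches in by over 4.5 mm, underside over 110 mm above the ledge, upright within 0.35 rad, under 0.03 m/s, touching no dock, keeper or other thing; keeper beyond 1.2 rad either way; bowl, case and light within 20 mm of their starts ((value of joint keeper above 1.2 rad or value of joint keeper below -1.2 rad) and value of joint each of catch_left, catch_right above 0.0045 m and height (world z) of cassette above 0.11 m and angle between cassette's own z axis and vertical below 0.35 rad and linear speed of cassette below 0.03 m/s and contact force between the fingers and cassette above 2 N and contact force between cassette and dock below 0.2 N and contact force between cassette and pad below 0.2 N and contact force between cassette and bowl below 0.2 N and contact force between cassette and case below 0.2 N and contact force between cassette and bike_light below 0.2 N and distance of each of bowl, case, bike_light from where it was at the start of the episode below 0.02 m); the arm keeps its last pose, push and grip.
It fails at once if the bowl is shifted by more than 20 mm (distance of bowl from where it was at the start of the episode above 0.02 m).
It fails at once if the case is shifted by more than 20 mm (distance of case from where it was at the start of the episode above 0.02 m).
It fails at once if the bike light is shifted by more than 20 mm (distance of bike_light from where it was at the start of the episode above 0.02 m).
It also fails if it takes over 45 s, if anything falls off the work surface, if the arm or the gripper's body presses on something with over 40 N, if the wrist force passes 120 N, or if a joint passes its speed limit or range.

### The arm

A 6-joint arm with a two-finger parallel gripper is mounted at the origin on the work surface. World frame = base frame: x ahead of the robot, y to its left, z up, the work surface at z = 0. Lengths are in m, angles in rad, forces in N, time in s.
With the tool pointing down it reaches from about 0.25 to 0.775 m from the base axis. Payload 4 kg.
Tool frame: the origin (TCP) lies midway between the tips of the shut fingers; the grasp point (between the pads) lies 19 mm behind it; z points along the fingers, y is the direction in which the jaws open and shut (so a half turn about z gives the same grasp; the last joint's range is limited). The gripper opens to 94 mm and grips with 3 to 60 N. Pads are 16 mm wide; open, the fingers measure 119 mm over their backs; the gripper's body (75 mm by 177 mm) begins 78 mm behind the grasp point.
Start: joints at [-1.356, 0.087, 1.371, -0, 1.684, -0.103], TCP at [0.172, -0.522, 0.169] pointing down, gripper open.
Joint ranges: [-3.1, 3.1], [-0.76, 2.03], [0.27, 2.55], [-1.08, 4.22], [0.17, 2.65], [-2.57, 2.57]. Speed limits (rad/s): [2.79, 2.79, 3.14, 3.14, 3.14, 3.14].

### API

Orientations are given as [roll, pitch, yaw] about the fixed x, y, z axes, in that order (R = Rz(yaw) Ry(pitch) Rx(roll)).
In Python, from bench import robot gives the robot as it stands.
- The arm moves only by the tool drive_tool, never from a script. Its argument "series" is a list that holds one entry, the list of rows, each a list of 7 numbers: the turn, a rotation vector about the tool's x, y, z in rad, then the shift along the tool's x, y, z in cm, then the opening in per cent of the stroke, from 0 (shut) to 100 (fully open). In form: [[[rx, ry, rz, tx, ty, tz, fingers], ...]]. A call has 1 to 20 rows; each row is the pose to reach, as a shift and turn from the pose measured when the call began, along the tool's axes at that moment; what a row does not reach only later rows make up. A row lasts 1/10 s, in which the tool goes at most 50 mm and 8.59 degrees, less where a joint would pass 70% of its speed; a pose out of reach is approached as far as the arm can. A call with a gripper value outside its range is refused whole. The fingers move at their own pace and stop on an object; the grip force is fixed at half the most. Time passes only in rows, so rows that repeat a pose let the fingers close. It gives the time, the measured TCP pose, the force and the opening at its end, in the units of the state.
- robot.get_obs(): the state, without advancing time (a new reading comes with each control period).
- robot.snapshot(name): name is "scene" or "top" or "wrist"; returns a dict with "img" (480x640x3 uint8, blue, green, red), "depth" (480x640 float32, m along the optical axis (not along the pixel's ray), 0 where there is no reading), "vertical_fov" (degrees; the focal length in pixels is half the picture's height over the tangent of half this angle, whatever the lens; pixels are square), "cx", "cy" (the principal point, pixels), "rvec" (rotation vector, rad) and "tvec" (3), from world to camera coordinates, as OpenCV has them. Camera axes: x right, y down, z forward; pixel columns grow to the right and rows downward; lengths in m; the calibration is good to about 2 mm. A picture is of the moment at which its call begins.
- robot.close_job(): hands the job in, once; it reports no verdict.
The state is a dict: "time": time; "joint_positions": joint angles; "qvel": joint speeds; "joint_torque": joint torques, N m; "tool_pos": TCP position; "ee_rot": TCP orientation; "wrist_force": force on the tool from outside, world axes, zero at the start; "wrist_torque": the same for the moment, N m; "width": finger opening in m.
Only numpy, scipy, OpenCV 4.12 (cv2) and the standard library are available. Lean on these libraries where they do the work, as an engineer would, in place of code of your own. Each camera call takes 0.05 s, during which the arm holds its last target.

## Working session

There is one attempt and no reset: what is moved stays moved. The work goes in short steps, Python scripts to look and compute and a tool call to move; the robot and the scene stay as the last step left them, time stands still between calls to the robot, and variables do not carry over. Pictures are saved under pics/ and viewed, and the job is handed in when it is done.

Besides the shell and the picture viewer there is one more tool, called as name(argument=value, ...) on one line, values as JSON. drive_tool: Moves the arm, as the interface text tells. Its arguments: {"type":"object","properties":{"series":{"type":"array","items":{"type":"array","items":{"type":"array","items":{"type":"number"}}}}},"required":["series"]}

```bash
mkdir -p pics; ls; cat > h.py <<'E'
import numpy as np, cv2
from bench import robot
def snap(n,f=None):
    s=robot.snapshot(n)
    if f: cv2.imwrite('pics/'+f,s['img'])
    return s
def pts(s):
    h,w=s['depth'].shape
    f=h/2/np.tan(np.radians(s['vertical_fov'])/2)
    u,v=np.meshgrid(np.arange(w),np.arange(h))
    d=s['depth']
    P=np.stack([(u-s['cx'])/f*d,(v-s['cy'])/f*d,d],-1)
    R=cv2.Rodrigues(np.array(s['rvec'],float))[0]
    W=(P-np.array(s['tvec']).ravel())@R
    W[d<=0]=np.nan
    return W
E
python3 - <<'E'
from h import *
for n in ['scene','top','wrist']:
    s=snap(n,n+'1.png'); np.save(n+'1.npy',pts(s))
o=robot.get_obs(); print(o)
E
```

```text
pics
{'time': 0.15, 'joint_positions': array([-1.35605820e+00,  8.78170452e-02,  1.37187228e+00, -8.56627667e-06,
        1.68358578e+00, -1.03097170e-01]), 'qvel': array([ 7.60028124e-05, -2.80624006e-03, -3.17989372e-03,  1.64391308e-03,
        2.63795000e-04, -1.29135670e-04]), 'joint_torque': array([ 1.39777436e-03, -3.40642476e+01, -3.02793324e+01,  7.19111273e-02,
        3.05459392e-02, -1.12147968e-04]), 'tool_pos': array([ 0.17177527, -0.52199747,  0.16847337]), 'ee_rot': array([-3.13991827e+00, -1.64679892e-04,  3.17834202e-01]), 'wrist_force': array([-0.06251021, -1.33906493,  0.05609553]), 'wrist_torque': array([ 0.01725183, -0.04407309, -0.00113128]), 'width': 0.09358593487271993}
```

View pics/scene1.png

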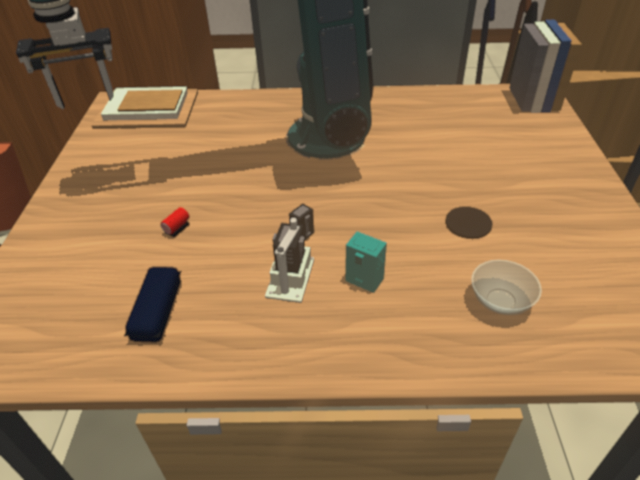

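View pics/top1.png

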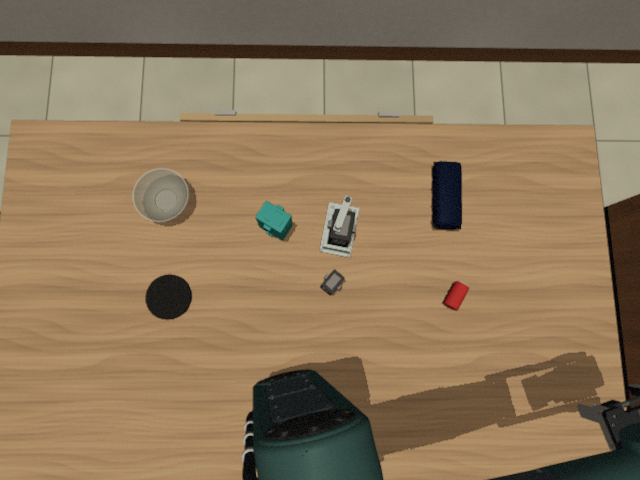

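View pics/wrist1.png

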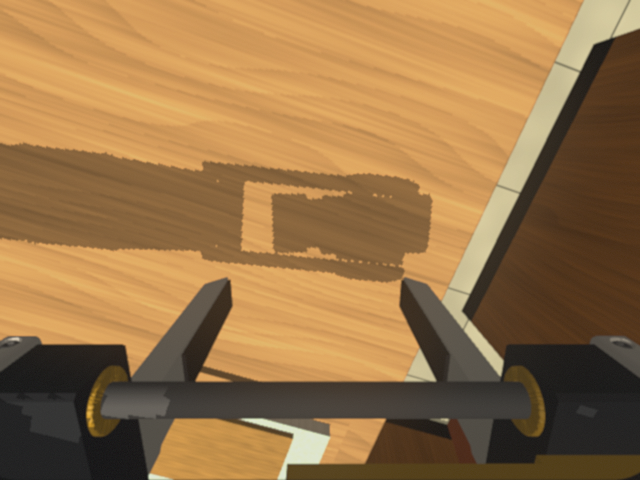

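The top view (robot at the bottom) has three cassette-like blocks: a turquoise one at (274,220), a small grey one standing loose at (332,282), and a dark grey one in the white dock at (341,230). The docked one fits: it isn't turquoise and it's the larger of the two greys. I'll confirm that in an enlarged crop.

```bash
python3 - <<'E'
from h import *
a=cv2.imread('pics/top1.png')[180:310,240:390]
cv2.imwrite('pics/c1.png',cv2.resize(a,None,fx=4.6,fy=4.6,interpolation=cv2.INTER_CUBIC))
a=cv2.imread('pics/scene1.png')[195:310,240:400]
cv2.imwrite('pics/c2.png',cv2.resize(a,None,fx=5,fy=5,interpolation=cv2.INTER_CUBIC))
W=np.load('top1.npy')
for uv in [(340,228),(348,200),(332,282),(274,220),(352,210),(328,250),(166,196),(446,195),(457,296),(168,297)]: print(uv,W[uv[1],uv[0]].round(4))
# height map around dock
m=W[190:300,310:370]
print(np.nanmax(m[...,2]))
for lo,hi in [(.006,.011),(.036,.046),(.1,.112),(.112,.120),(.125,.142)]:
    k=(m[...,2]>lo)&(m[...,2]<hi)
    p=m[k]
    if len(p)>4:
        r=cv2.minAreaRect((p[:,:2]*1000).astype(np.float32)); print(lo,hi,len(p),p.mean(0).round(4),r)
E
```

```text
(340, 228) [ 0.4946 -0.0652  0.1166]
(348, 200) [ 0.5528 -0.0821  0.1199]
(332, 282) [ 0.3881 -0.0508  0.0719]
(274, 220) [0.5143 0.0705 0.1012]
(352, 210) [ 0.5596 -0.103   0.0063]
(328, 250) [ 0.4661 -0.0468  0.0068]
(166, 196) [0.5908 0.3241 0.0066]
(446, 195) [ 0.5856 -0.3107  0.045 ]
(457, 296) [ 0.3603 -0.3239  0.0418]
(168, 297) [0.3604 0.3069 0.0094]
0.14110054734771005
0.006 0.011 271 [ 0.5174 -0.0645  0.0081] ((480.657470703125, -75.03337860107422), (199.95431518554688, 108.07798767089844), 8.91692066192627)
0.036 0.046 261 [ 0.4863 -0.0627  0.0411] ((455.9559326171875, -60.760406494140625), (61.96363830566406, 177.81834411621094), 78.83731079101562)
0.1 0.112 488 [ 0.4988 -0.0715  0.1072] ((502.8350830078125, -69.3489990234375), (54.1722526550293, 63.4329948425293), 79.25430297851562)
0.112 0.12 246 [ 0.5271 -0.0705  0.1164] ((516.83154296875, -72.25440979003906), (26.84385108947754, 92.09258270263672), 69.658935546875)
0.125 0.142 34 [ 0.4954 -0.0584  0.1359] ((495.8673400878906, -58.6195068359375), (10.642239570617676, 10.212189674377441), 2.4451982975006104)
```

View pics/c1.png

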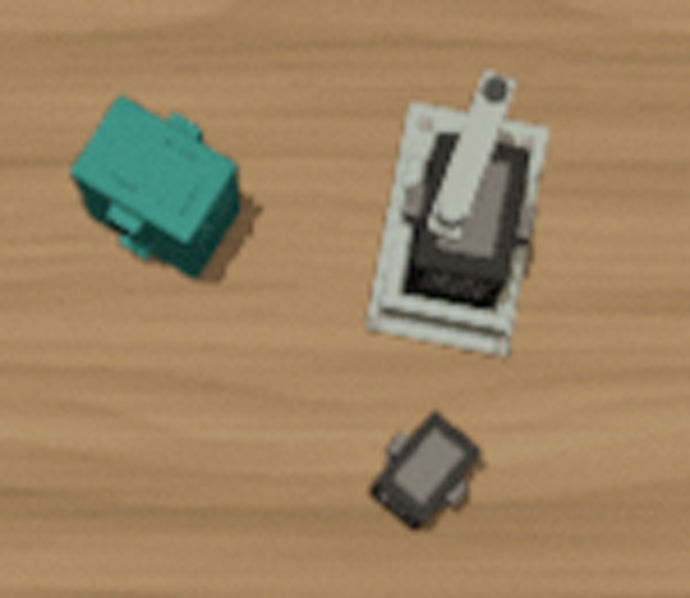

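View pics/c2.png

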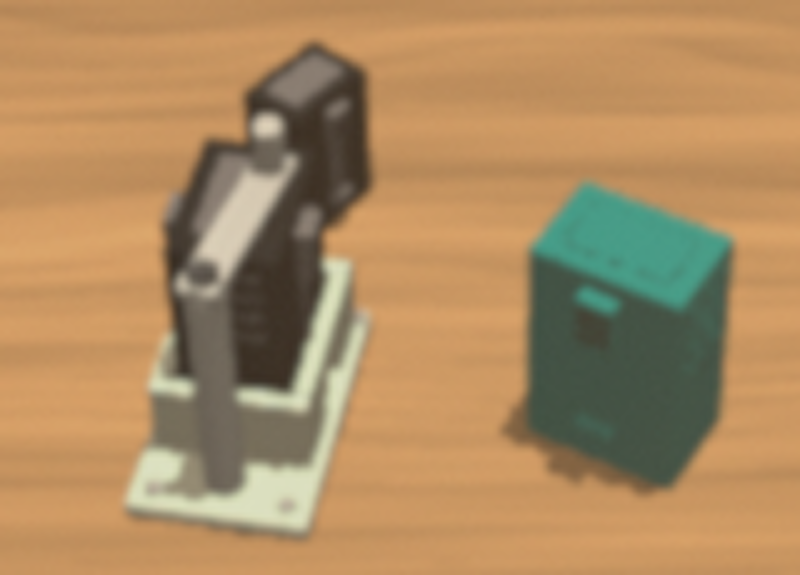

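The crop confirms it: the large dark grey block in the dock at top-view (341,230) is the one meant. Depth puts the pivot at about (0.553, -0.081) and the peg at (0.495, -0.058), which are 62 mm apart as given. The bar is already turned slightly towards +y. Next I'll work out the approach and refine the dock pose.

```bash
cat >> h.py <<'E'
from scipy.spatial.transform import Rotation as Ro
def row(pos,yaw,tilt=0):
    o=robot.get_obs(); R0=Ro.from_euler('xyz',o['ee_rot']); 
    R1=Ro.from_euler('xyz',[np.pi,0,yaw])
    return (R0.inv()*R1).as_rotvec().round(3), (R0.inv().apply(np.array(pos)-o['tool_pos'])*100).round(2)
E
python3 - <<'E'
from h import *
print(row([.44,-.06,.27],2.06))
W=np.load('top1.npy'); m=W[190:300,310:370].reshape(-1,3)
# cassette top (108) only
k=(abs(m[:,2]-.108)<.003); p=m[k]; 
for yaw in [-.15,-.17,-.187,-.2,-.22]:
    c,s=np.cos(yaw),np.sin(yaw); q=p[:,:2]@np.array([[c,-s],[s,c]])
    print(yaw,np.percentile(q,[1,99],axis=0).round(4).tolist(), np.ptp(np.percentile(q,[1,99],axis=0),axis=0))
E
```

```text
(array([-1.000e-03, -2.000e-03, -1.742e+00]), array([ 39.92, -35.52, -10.09]))
-0.15 [[0.4765, -0.0161], [0.5387, 0.0278]] [0.06214109 0.04388387]
-0.17 [[0.4764, -0.0056], [0.5385, 0.0376]] [0.06215498 0.04322775]
-0.187 [[0.4759, 0.0032], [0.5383, 0.0464]] [0.06243243 0.04321302]
-0.2 [[0.4754, 0.0098], [0.5378, 0.053]] [0.06240633 0.0431944 ]
-0.22 [[0.4748, 0.0198], [0.537, 0.0631]] [0.06228337 0.04332669]
```

drive_tool(series=[[[0,0,-0.15,3.5,-3,-1,40],[0,0,-0.3,7,-6,-4,40],[0,0,-0.45,10.5,-9.5,-7,40],[0,0,-0.6,14,-12.5,-10,40],[0,0,-0.75,17.5,-15.5,-10.1,40],[0,0,-0.9,21,-18.5,-10.1,40],[0,0,-1.05,24.5,-22,-10.1,40],[0,0,-1.2,28,-25,-10.1,40],[0,0,-1.35,31.5,-28,-10.1,40],[0,0,-1.5,35,-31,-10.1,40],[0,0,-1.65,38,-34,-10.1,40],[0,0,-1.74,39.9,-35.5,-10.1,40],[0,0,-1.74,39.9,-35.5,-10.1,40],[0,0,-1.74,39.9,-35.5,-10.1,40],[0,0,-1.74,39.9,-35.5,-10.1,40],[0,0,-1.74,39.9,-35.5,-10.1,40]]])

```text
time: 1.75
tool_pos: [0.4394, -0.0614, 0.2702]
ee_rot: [3.141, -0.001, 2.055]
wrist_force: [-0.8, -0.3, -0.9]
width: 0.0376
```

```bash
python3 - <<'E'
from h import *
s=snap('wrist','w2.png'); W=pts(s)
m=W.reshape(-1,3); ok=(m[:,0]>.4)&(m[:,0]<.65)&(m[:,1]>-.2)&(m[:,1]<.02)
for lo,hi in [(.104,.112),(.1135,.120),(.130,.142)]:
    p=m[ok&(m[:,2]>lo)&(m[:,2]<hi)]
    if len(p)>9: print(lo,hi,len(p),p.mean(0).round(4),cv2.minAreaRect((p[:,:2]*1000).astype(np.float32)))
E
```

```text
0.104 0.112 1499 [ 0.5016 -0.0719  0.1085] ((506.2513732910156, -71.10121154785156), (44.26464080810547, 64.07855987548828), 78.65419006347656)
0.1135 0.12 747 [ 0.5289 -0.0702  0.1174] ((528.1187744140625, -70.36302185058594), (16.072032928466797, 78.18891906738281), 69.60809326171875)
0.13 0.142 115 [ 0.4984 -0.059   0.1368] ((498.7403564453125, -59.6212158203125), (10.909051895141602, 11.15805721282959), 31.407175064086914)
```

View pics/w2.png

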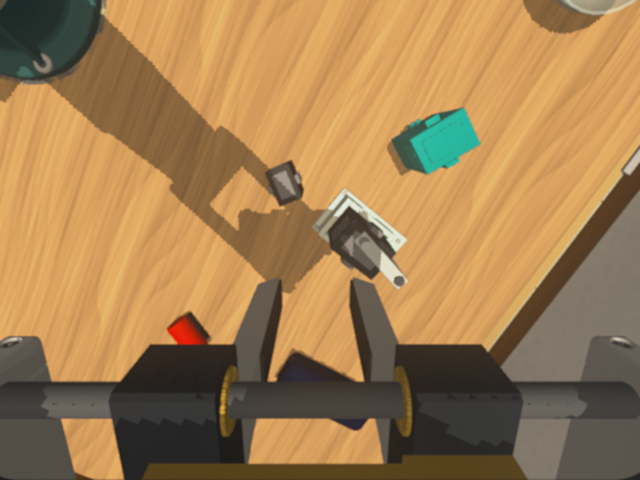

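The wrist view shows the peg at about (355,240) and the pivot at (400,281). Depth gives a 64.1 x 44.3 mm cassette top at z 0.1085 and yaw -0.198. The bar is at about 159°, so the keeper reads about -0.17. I'll straddle the peg and sweep it towards dock +y.

```bash
python3 - <<'E'
from h import *
P=np.array([.556,-.081])
for z,f in [(.16,159),(.123,159),(.123,150),(.123,140),(.123,130),(.123,120),(.123,110),(.123,100),(.123,90),(.123,80),(.123,72),(.2,72)]:
    a=np.radians(f); print(f,z,row([*(P+.062*np.array([np.cos(a),np.sin(a)])),z],2.06))
E
```

```text
159 0.16 (array([ 0.   , -0.001, -0.005]), array([-2.52,  5.3 , 11.02]))
159 0.123 (array([ 0.   , -0.001, -0.005]), array([-2.52,  5.3 , 14.72]))
150 0.123 (array([ 0.   , -0.001, -0.005]), array([-1.94,  6.08, 14.73]))
140 0.123 (array([ 0.   , -0.001, -0.005]), array([-1.45,  7.04, 14.73]))
130 0.123 (array([ 0.   , -0.001, -0.005]), array([-1.13,  8.07, 14.73]))
120 0.123 (array([ 0.   , -0.001, -0.005]), array([-0.99,  9.15, 14.73]))
110 0.123 (array([ 0.   , -0.001, -0.005]), array([-1.04, 10.22, 14.73]))
100 0.123 (array([ 0.   , -0.001, -0.005]), array([-1.28, 11.28, 14.73]))
90 0.123 (array([ 0.   , -0.001, -0.005]), array([-1.7 , 12.28, 14.73]))
80 0.123 (array([ 0.   , -0.001, -0.005]), array([-2.28, 13.18, 14.73]))
72 0.123 (array([ 0.   , -0.001, -0.005]), array([-2.86, 13.83, 14.73]))
72 0.2 (array([ 0.   , -0.001, -0.005]), array([-2.85, 13.83,  7.03]))
```

drive_tool(series=[[[0,0,0,-1.2,2.6,4,35],[0,0,0,-2.5,5.3,7,35],[0,0,0,-2.5,5.3,9.5,35],[0,0,0,-2.5,5.3,11.5,35],[0,0,0,-2.5,5.3,12,35],[0,0,0,-2.5,5.3,12,35]]])

```text
time: 2.4
tool_pos: [0.4973, -0.0591, 0.1497]
ee_rot: [-3.141, -0.002, 2.054]
wrist_force: [-0.3, 0.8, -0.0]
width: 0.0334
```

```bash
python3 - <<'E'
from h import *
s=snap('wrist','w3.png'); snap('scene','s3.png')
a=cv2.imread('pics/s3.png')[150:330,200:420]
cv2.imwrite('pics/s3c.png',cv2.resize(a,None,fx=3.3,fy=3.3))
E
```

```text
(no output)
```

View pics/w3.png

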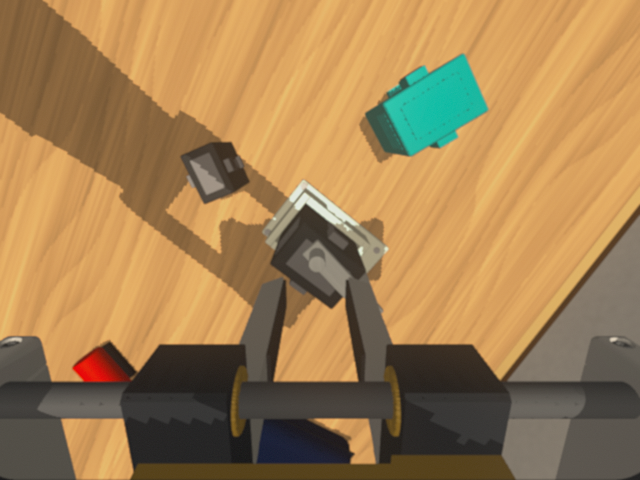

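View pics/s3c.png

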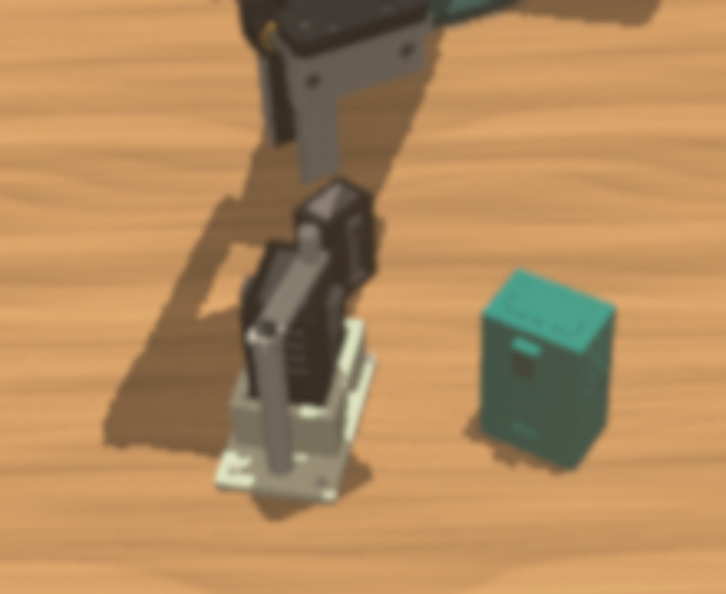

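The wrist view has the peg at (317,258), centred between the fingertips at columns 284 and 350. I'll go down over it and sweep.

drive_tool(series=[[[0,0,0,0,0,1.3,35],[0,0,0,0,0,2.65,32],[0,0,0,0,0,2.65,28],[0,0,0,0.6,0.8,2.65,28],[0,0,0,1.05,1.75,2.65,28],[0,0,0,1.35,2.75,2.65,28],[0,0,0,1.5,3.85,2.65,28],[0,0,0,1.45,4.9,2.65,28],[0,0,0,1.2,6,2.65,28],[0,0,0,0.8,7,2.65,28],[0,0,0,0.2,7.9,2.65,28],[0,0,0,-0.4,8.5,2.65,28],[0,0,0,-0.4,8.5,2.65,28],[0,0,0,-0.4,8.5,2.65,28]]])

```text
time: 3.9
tool_pos: [0.5757, -0.0235, 0.1253]
ee_rot: [3.14, 0.0, 2.054]
wrist_force: [-0.2, 0.0, -0.9]
width: 0.0262
```

```bash
python3 - <<'E'
from h import *
s=snap('wrist','w4.png'); snap('scene','s4.png');print(robot.get_obs()['wrist_force'])
a=cv2.imread('pics/s4.png')[150:330,200:420]
cv2.imwrite('pics/s4c.png',cv2.resize(a,None,fx=3.3,fy=3.3))
E
```

```text
[ 0.30142707 -0.0479867   0.5993755 ]
```

View pics/w4.png

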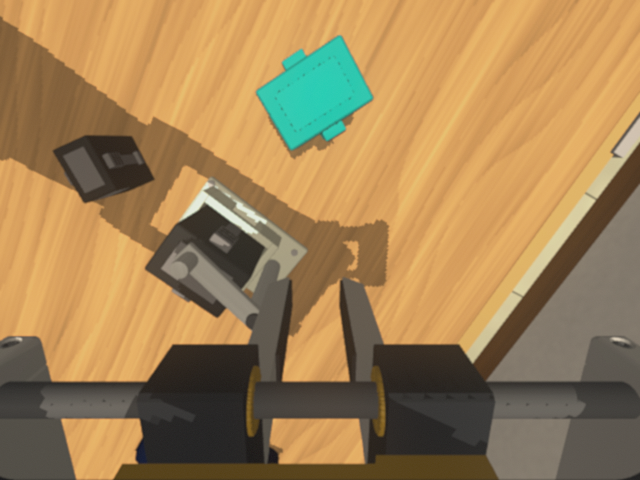

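View pics/s4c.png

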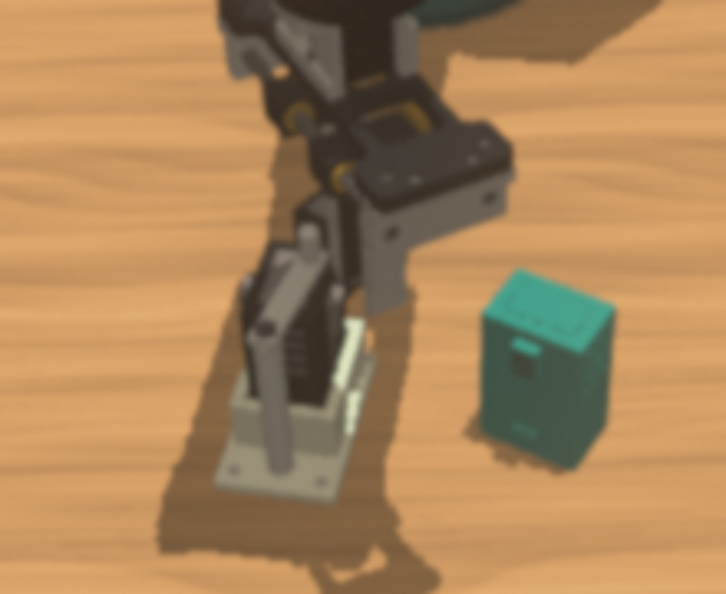

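The keeper hasn't moved: the peg is still at (183,262) in the wrist view, so the fingers went past it. I'll check the calibration against the tool.

```bash
python3 - <<'E'
from h import *
s=snap('wrist'); W=pts(s); np.save('w4.npy',W)
o=robot.get_obs()
f=240/np.tan(np.radians(s['vertical_fov'])/2); print(f,s['cx'],s['cy'])
K=np.array([[f,0,s['cx']],[0,f,s['cy']],[0,0,1]])
R=cv2.Rodrigues(s['rvec'])[0]; print(R.round(3).tolist(),s['tvec'])
print('cam pos',-R.T@s['tvec'], o['tool_pos'])
P=np.array([o['tool_pos'],[.498,-.059,.137],[.556,-.081,.117]])
print(cv2.projectPoints(P,s['rvec'],s['tvec'],K,None)[0].reshape(-1,2))
for uv in [(183,262),(250,322),(284,290),(350,290),(270,285),(364,285),(275,340),(360,340)]: print(uv,W[uv[1],uv[0]].round(4),s['depth'][uv[1],uv[0]])
t=snap('top'); f2=240/np.tan(np.radians(t['vertical_fov'])/2)
K2=np.array([[f2,0,t['cx']],[0,f2,t['cy']],[0,0,1]])
print(cv2.projectPoints(P,np.array(t['rvec']),np.array(t['tvec']),K2,None)[0].reshape(-1,2))
cv2.imwrite('pics/t4.png',cv2.resize(t['img'][170:310,240:400],None,fx=5,fy=4.2))
E
```

```text
349.7910156350294 315.4248670932897 241.40530407926929
[[0.886, 0.465, 0.003], [0.445, -0.849, 0.284], [0.134, -0.25, -0.959]] [-0.49978596 -0.29382173  0.26739074]
cam pos [0.53733157 0.04949017 0.34123382] [ 0.57545864 -0.02328825  0.12559744]
[[314.42508427 268.07793726]
 [177.54376928 268.1935217 ]
 [252.88872883 318.97314321]]
(183, 262) [ 0.4993 -0.054   0.1361] 0.21745777
(250, 322) [ 0.5549 -0.0824  0.12  ] 0.24746782
(284, 290) [ 0.5578 -0.0225  0.1797] 0.17562182
(350, 290) [ 0.5875 -0.0075  0.1788] 0.17677513
(270, 285) [ 0.551  -0.0267  0.1723] 0.18287978
(364, 285) [ 6.528e-01 -5.810e-02  5.000e-04] 0.36912137
(275, 340) [ 0.5582 -0.0224  0.2248] 0.13240518
(360, 340) [ 0.5869 -0.0077  0.2244] 0.13296402
[[319.49591898 188.44775497]
 [337.74326317 224.28999209]
 [347.28160825 198.8704011 ]]
```

View pics/t4.png

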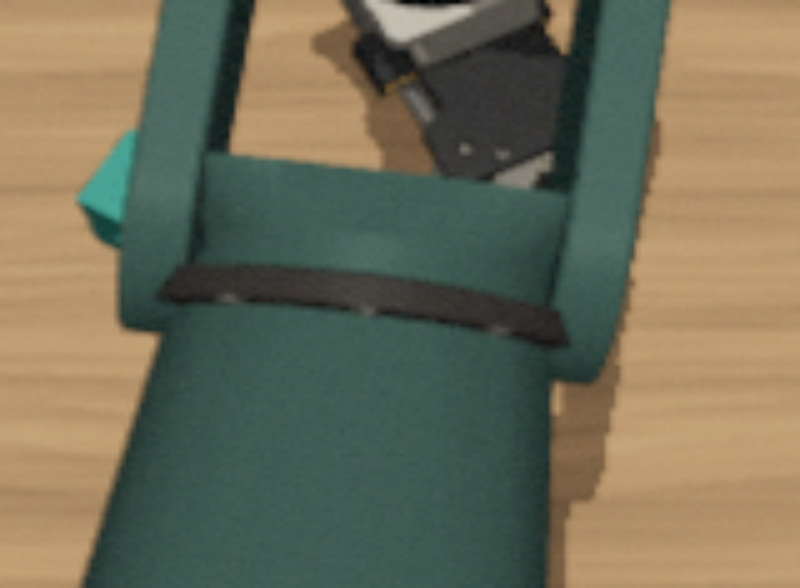

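```bash
python3 - <<'E'
from h import *
W=np.load('w4.npy')
for r in [276,279,281,283,286,300,330]: print(r,[W[r,c].round(3).tolist() for c in (272,280,287,345,352)])
o=robot.get_obs()
s=snap('scene'); S=pts(s)
f=240/np.tan(np.radians(s['vertical_fov'])/2); K=np.array([[f,0,s['cx']],[0,f,s['cy']],[0,0,1]])
T=o['tool_pos']; Y=Ro.from_euler('xyz',o['ee_rot']).as_matrix()
P=[T,T-.019*Y[:,2],T-.05*Y[:,2],T+.02*Y[:,1],T-.02*Y[:,1],[.498,-.059,.137]]
uv=cv2.projectPoints(np.array(P),np.array(s['rvec']),np.array(s['tvec']),K,None)[0].reshape(-1,2);print(uv.round(1))
img=s['img'][170:290,240:380].copy(); img=cv2.resize(img,None,fx=5,fy=5)
for i,(a,b) in enumerate(uv): cv2.circle(img,(int((a-240)*5+2),int((b-170)*5+2)),3,(0,0,255) if i<3 else (0,255,0),-1)
cv2.imwrite('pics/s5.png',img)
E
```

```text
276 [[0.559, -0.074, 0.049], [0.569, -0.087, 0.009], [0.576, -0.087, 0.001], [0.63, -0.058, 0.001], [0.636, -0.055, 0.001]]
279 [[0.56, -0.073, 0.055], [0.571, -0.09, 0.008], [0.558, -0.022, 0.166], [0.586, -0.008, 0.165], [0.638, -0.058, 0.001]]
281 [[0.56, -0.074, 0.058], [0.555, -0.024, 0.167], [0.558, -0.022, 0.168], [0.586, -0.008, 0.168], [0.589, -0.006, 0.168]]
283 [[0.552, -0.026, 0.169], [0.555, -0.024, 0.171], [0.559, -0.022, 0.17], [0.586, -0.008, 0.17], [0.589, -0.006, 0.171]]
286 [[0.552, -0.025, 0.175], [0.556, -0.024, 0.174], [0.559, -0.022, 0.174], [0.585, -0.008, 0.175], [0.589, -0.006, 0.175]]
300 [[0.554, -0.025, 0.191], [0.557, -0.023, 0.19], [0.56, -0.023, 0.189], [0.585, -0.01, 0.187], [0.587, -0.008, 0.19]]
330 [[0.556, -0.023, 0.218], [0.56, -0.023, 0.215], [0.565, -0.031, 0.199], [0.588, -0.017, 0.202], [0.585, -0.009, 0.216]]
[[311.5 253.2]
 [311.1 245.3]
 [310.3 231.8]
 [316.8 260.4]
 [306.4 246.2]
 [292.5 219.2]]
```

View pics/s5.png

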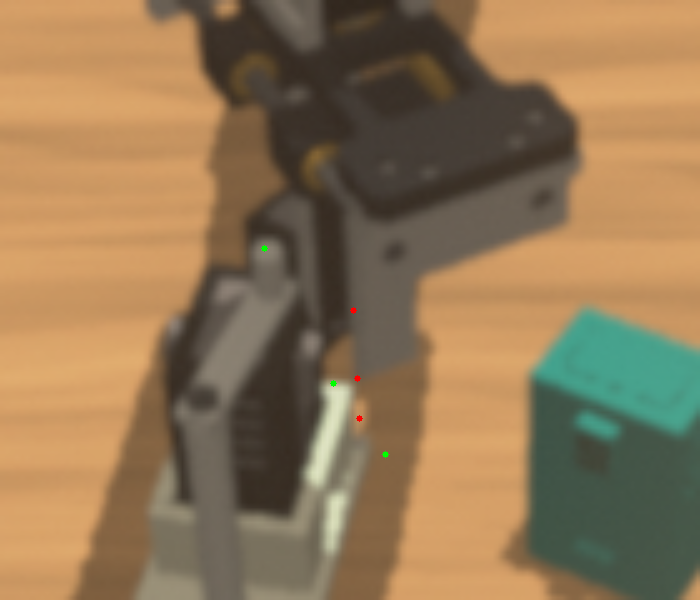

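The fingertips are at z≈0.166 by depth, while the reported TCP is at 0.1255. So the visible tips are about 40 mm above the reported TCP, and the fingers passed over the peg. Before lowering further I'll measure the gripper's profile, because body clearance matters.

```bash
python3 - <<'E'
from h import *
W=np.load('w4.npy'); o=robot.get_obs()
R=Ro.from_euler('xyz',o['ee_rot']).as_matrix()
L=(W-o['tool_pos'])@R
for c in (60,180,210,284,290,350,420,480):
    print(c,[(r,(L[r,c]*1000).round().tolist()) for r in (285,300,320,340,350,365,380,420,460)])
s=snap('scene'); S=(pts(s)-o['tool_pos'])@R
m=S[150:260,270:370].reshape(-1,3)
m=m[(abs(m[:,0])<.05)&(abs(m[:,1])<.1)&(m[:,2]<0.01)&(m[:,2]>-.2)]
for z in range(-160,0,5):
    k=m[(m[:,2]*1000>=z)&(m[:,2]*1000<z+5)]
    if len(k): print(z,len(k),(k[:,:2].min(0)*1000).round(),(k[:,:2].max(0)*1000).round())
E
```

```text
60 [(285, [-66.0, -268.0, 124.0]), (300, [-84.0, -273.0, 126.0]), (320, [-107.0, -277.0, 125.0]), (340, [-132.0, -282.0, 125.0]), (350, [-145.0, -284.0, 124.0]), (365, [-165.0, -289.0, 125.0]), (380, [nan, nan, nan]), (420, [5.0, -72.0, -135.0]), (460, [-5.0, -72.0, -138.0])]
180 [(285, [-20.0, -97.0, 17.0]), (300, [-84.0, -144.0, 125.0]), (320, [-107.0, -146.0, 124.0]), (340, [-132.0, -149.0, 125.0]), (350, [32.0, -33.0, -141.0]), (365, [33.0, -30.0, -147.0]), (380, [32.0, -28.0, -152.0]), (420, [26.0, -27.0, -157.0]), (460, [16.0, -28.0, -157.0])]
210 [(285, [-15.0, -72.0, 7.0]), (300, [-31.0, -76.0, 16.0]), (320, [-107.0, -114.0, 125.0]), (340, [-133.0, -116.0, 125.0]), (350, [33.0, -25.0, -142.0]), (365, [32.0, -23.0, -147.0]), (380, [33.0, -22.0, -152.0]), (420, [27.0, -21.0, -158.0]), (460, [17.0, -22.0, -158.0])]
284 [(285, [9.0, -16.0, -49.0]), (300, [9.0, -14.0, -65.0]), (320, [nan, nan, nan]), (340, [1.0, -13.0, -87.0]), (350, [-3.0, -13.0, -89.0]), (365, [-164.0, -35.0, 125.0]), (380, [-184.0, -35.0, 124.0]), (420, [-241.0, -37.0, 125.0]), (460, [-302.0, -39.0, 125.0])]
29
[... 1084 characters left out ...]
0 419 [-33. -73.] [36. 88.]
-155 201 [-33. -74.] [33. 82.]
-150 267 [-33. -75.] [34. 82.]
-145 202 [-33. -75.] [34. 83.]
-140 157 [-33. -76.] [35. 83.]
-135 56 [-32. -75.] [33. 81.]
-110 1 [-7. 15.] [-7. 15.]
-105 6 [-9. 16.] [-7. 21.]
-100 4 [-8. 15.] [-7. 19.]
-95 8 [ -9. -14.] [-1. 20.]
-90 21 [ -8. -22.] [ 2. 17.]
-85 24 [ -8. -23.] [ 4. 21.]
-80 50 [ -9. -23.] [10. 27.]
-75 54 [ -8. -24.] [ 9. 29.]
-70 53 [ -9. -26.] [ 9. 28.]
-65 50 [ -9. -23.] [10. 26.]
-60 49 [ -9. -24.] [10. 28.]
-55 51 [ -9. -23.] [11. 28.]
-50 51 [ -9. -24.] [10. 27.]
-45 24 [ -8. -22.] [ 5. 25.]
-40 20 [ -9. -18.] [ 5. 20.]
-15 18 [ -0. -90.] [ 10. -78.]
-10 24 [ -1. -92.] [ 11. -77.]
-5 9 [ -1. -86.] [  8. -77.]
```

The whole gripper sits 40 mm further back along tool z than reported: tips at -40 mm, body at about -137 mm instead of -97 mm. Both cameras agree, and there is no lateral offset. From here I treat the real tip as the reported TCP plus 40 mm in z. Next I'll go back to the peg and repeat the sweep 42 mm lower.

```bash
python3 - <<'E'
from h import *
P=np.array([.556,-.081])
for z,f in [(.11,159),(.082,159),(.082,150),(.082,140),(.082,130),(.082,120),(.082,110),(.082,100),(.082,90),(.082,80),(.082,72)]:
    a=np.radians(f); print(f,z,row([*(P+.062*np.array([np.cos(a),np.sin(a)])),z],2.06))
E
```

```text
159 0.11 (array([ 0.003,  0.001, -0.006]), array([ 0.45, -8.51,  1.55]))
159 0.082 (array([ 0.003,  0.001, -0.006]), array([ 0.45, -8.52,  4.35]))
150 0.082 (array([ 0.003,  0.001, -0.006]), array([ 1.04, -7.74,  4.35]))
140 0.082 (array([ 0.003,  0.001, -0.006]), array([ 1.53, -6.78,  4.36]))
130 0.082 (array([ 0.003,  0.001, -0.006]), array([ 1.85, -5.75,  4.36]))
120 0.082 (array([ 0.003,  0.001, -0.006]), array([ 1.99, -4.68,  4.36]))
110 0.082 (array([ 0.003,  0.001, -0.006]), array([ 1.94, -3.6 ,  4.36]))
100 0.082 (array([ 0.003,  0.001, -0.006]), array([ 1.7 , -2.54,  4.37]))
90 0.082 (array([ 0.003,  0.001, -0.006]), array([ 1.29, -1.55,  4.37]))
80 0.082 (array([ 0.003,  0.001, -0.006]), array([ 0.7 , -0.64,  4.37]))
72 0.082 (array([ 0.003,  0.001, -0.006]), array([0.13, 0.01, 4.37]))
```

drive_tool(series=[[[0,0,0,0.2,-4.2,0,35],[0,0,0,0.45,-8.5,0,35],[0,0,0,0.45,-8.5,0.7,35],[0,0,0,0.45,-8.5,1.4,35],[0,0,0,0.45,-8.5,1.4,35],[0,0,0,0.45,-8.5,1.4,35]]])

```text
time: 4.8
tool_pos: [0.4989, -0.0583, 0.1112]
ee_rot: [3.139, 0.0, 2.055]
wrist_force: [-0.4, 0.6, -0.3]
width: 0.033
```

```bash
python3 - <<'E'
from h import *
s=snap('wrist','w6.png'); 
a=cv2.imread('pics/w6.png')[200:360,220:430]
cv2.imwrite('pics/w6c.png',cv2.resize(a,None,fx=3.5,fy=3.5))
E
```

```text
(no output)
```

View pics/w6c.png

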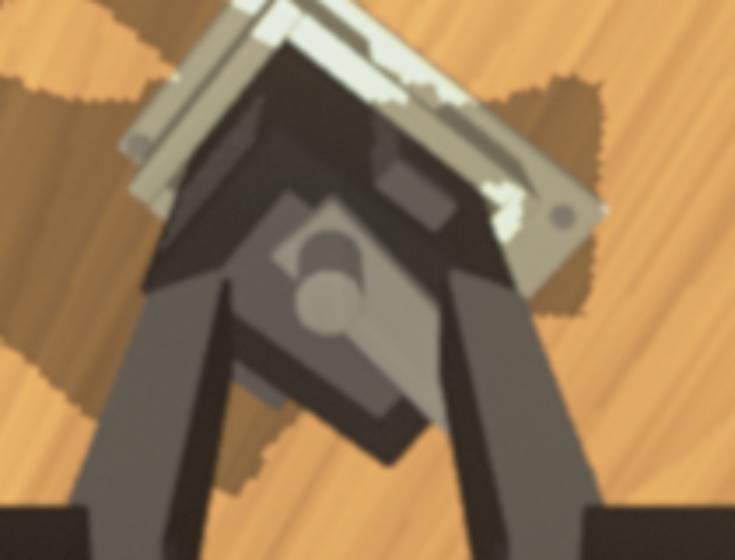

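The peg top is now between the fingertips, at crop (330,300) with inner faces at 228 and 445. Now descend and sweep.

drive_tool(series=[[[0,0,0,0,0,1.4,35],[0,0,0,0,0,2.8,35],[0,0,0,0,0,2.8,28],[0,0,0,0.3,0.4,2.8,28],[0,0,0,0.6,0.8,2.8,28],[0,0,0,0.85,1.25,2.8,28],[0,0,0,1.05,1.75,2.8,28],[0,0,0,1.35,2.75,2.8,28],[0,0,0,1.5,3.85,2.8,28],[0,0,0,1.45,4.9,2.8,28],[0,0,0,1.2,6,2.8,28],[0,0,0,0.8,7,2.8,28],[0,0,0,0.2,7.9,2.8,28],[0,0,0,-0.3,8.5,2.8,28],[0,0,0,-0.3,8.5,2.8,28],[0,0,0,-0.3,8.5,2.8,28]]])

```text
time: 6.45
tool_pos: [0.5761, -0.0217, 0.0836]
ee_rot: [3.139, 0.001, 2.055]
wrist_force: [-0.1, 0.9, 0.5]
width: 0.0264
```

```bash
python3 - <<'E'
from h import *
s=snap('wrist','w7.png'); snap('scene','s7.png');print(robot.get_obs()['wrist_force'])
a=cv2.imread('pics/s7.png')[150:330,200:420]
cv2.imwrite('pics/s7c.png',cv2.resize(a,None,fx=3.3,fy=3.3))
E
```

```text
[-1.07791546  0.41208328  0.58044103]
```

View pics/w7.png

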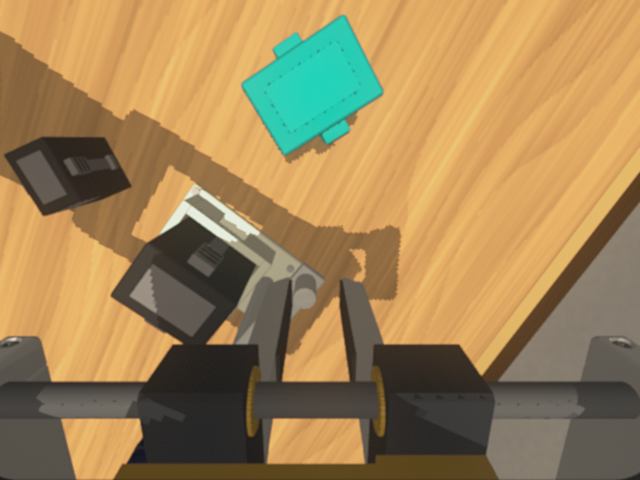

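View pics/s7c.png

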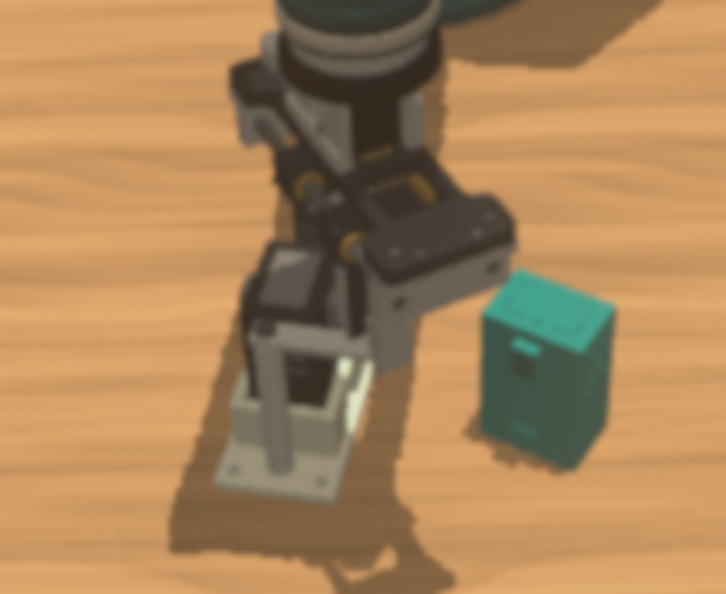

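The bar has swung aside: the peg is now at wrist (303,288), between the fingers. I'll lift clear, turn over the cassette and measure again.

```bash
python3 - <<'E'
from h import *
print(row([.505,-.0705,.19],np.pi-.195))
E
```

```text
(array([ 0.002,  0.002, -0.892]), array([ -1.05,  -8.5 , -10.64]))
```

drive_tool(series=[[[0,0,0,-0.3,0,-3.5,28],[0,0,0,-0.3,0,-7,40],[0,0,0,-0.3,0,-10.6,60],[0,0,-0.15,-0.5,-1.5,-10.6,90],[0,0,-0.3,-0.7,-3,-10.6,100],[0,0,-0.45,-0.9,-5,-10.6,100],[0,0,-0.6,-1,-7,-10.6,100],[0,0,-0.75,-1.05,-8.5,-10.6,100],[0,0,-0.89,-1.05,-8.5,-10.6,100],[0,0,-0.89,-1.05,-8.5,-10.6,100],[0,0,-0.89,-1.05,-8.5,-10.6,100],[0,0,-0.89,-1.05,-8.5,-10.6,100]]])

```text
time: 7.75
tool_pos: [0.5051, -0.0704, 0.1896]
ee_rot: [3.14, 0.003, 2.943]
wrist_force: [0.1, -0.8, 0.3]
width: 0.0943
```

```bash
python3 - <<'E'
from h import *
s=snap('wrist','w8.png'); W=pts(s)
m=W.reshape(-1,3); ok=(m[:,0]>.4)&(m[:,0]<.65)&(m[:,1]>-.2)&(m[:,1]<.04)
for lo,hi in [(.037,.045),(.104,.112),(.1135,.120),(.130,.142)]:
    p=m[ok&(m[:,2]>lo)&(m[:,2]<hi)]
    if len(p)>9: print(lo,hi,len(p),p.mean(0).round(4),cv2.minAreaRect((p[:,:2]*1000).astype(np.float32)))
print(robot.get_obs())
E
```

```text
0.037 0.045 969 [ 0.4847 -0.0636  0.0421] ((500.399169921875, -56.560035705566406), (152.760986328125, 131.46353149414062), 37.334232330322266)
0.104 0.112 3507 [ 0.5054 -0.0709  0.1086] ((513.8575439453125, -72.70050048828125), (44.015602111816406, 79.58634948730469), 78.57152557373047)
0.1135 0.12 1270 [ 0.5618 -0.0516  0.1173] ((563.35546875, -50.388038635253906), (77.49848175048828, 16.57529640197754), 78.6294937133789)
0.13 0.142 188 [ 0.5683 -0.0208  0.1364] ((569.2413330078125, -20.5846004486084), (11.802299499511719, 11.23485279083252), 65.2544174194336)
{'time': 7.8, 'joint_positions': array([-2.50800770e-01, -7.49928440e-03,  1.42926084e+00,  1.59578000e-03,
        1.71737666e+00, -1.62328808e+00]), 'qvel': array([ 0.00224304,  0.00383221, -0.00097921,  0.00028272, -0.00234503,
       -0.00649369]), 'joint_torque': array([-4.66340699e-02, -3.01140475e+01, -3.03033686e+01, -1.65850553e-02,
        6.77955220e-02,  1.28477786e-02]), 'tool_pos': array([ 0.50513688, -0.07035536,  0.18948243]), 'ee_rot': array([3.14014552e+00, 2.53403232e-03, 2.94351681e+00]), 'wrist_force': array([-0.15766436,  0.48433978,  0.35853549]), 'wrist_torque': array([ 0.05295998, -0.1244071 ,  0.00629339]), 'width': 0.0939782237763246}
```

View pics/w8.png

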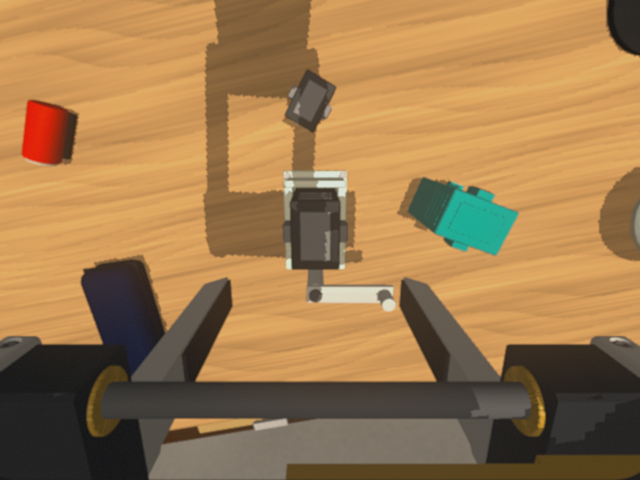

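The bar is at 78.6° against the dock's -x direction at 168.6°, so the keeper is about -1.57 and swung aside. Next I'll refine the cassette centre and compute the grasp.

```bash
python3 - <<'E'
from h import *
s=snap('wrist'); W=pts(s)
m=W.reshape(-1,3); p=m[(abs(m[:,2]-.108)<.003)&(m[:,0]>.4)&(m[:,0]<.65)&(m[:,1]>-.15)&(m[:,1]<0)]
yaw=-.199; c,n=np.cos(yaw),np.sin(yaw); A=np.array([[c,-n],[n,c]])
q=p[:,:2]@A; q=q[abs(q[:,0]-np.median(q[:,0]))<.036]
lo,hi=np.percentile(q,[.5,99.5],axis=0); C=(lo+hi)/2; print(hi-lo, A@C)
o=robot.get_obs(); R=Ro.from_euler('xyz',o['ee_rot']).as_matrix()
L=(W-o['tool_pos'])@R
# finger inner face midpoint near tips
for r in (285,290): print([(cc,(L[r,cc]*1000).round(1).tolist()) for cc in (205,215,225,228,404,408,415,425)])
C=A@C
for z in (.08,.03): print(row([*C,z],np.pi-.199))
E
```

```text
[0.06296441 0.04340851] [ 0.50598467 -0.0710007 ]
[(205, [8.7, -57.5, -47.9]), (215, [8.7, -52.4, -47.7]), (225, [7.3, -48.0, -44.7]), (228, [6.8, -46.8, -43.4]), (404, [6.8, 47.0, -43.7]), (408, [7.9, 48.5, -46.0]), (415, [8.7, 51.6, -48.0]), (425, [9.1, 56.5, -48.8])]
[(205, [8.6, -55.7, -53.9]), (215, [8.8, -50.6, -54.3]), (225, [6.6, -46.9, -49.4]), (228, [3.3, -47.4, -42.1]), (404, [4.4, 47.0, -44.7]), (408, [7.2, 47.3, -50.8]), (415, [8.7, 49.9, -54.1]), (425, [9.1, 54.6, -55.0])]
(array([0.001, 0.003, 0.001]), array([-0.06, -0.06, 10.95]))
(array([0.001, 0.003, 0.001]), array([-0.05, -0.07, 15.95]))
```

drive_tool(series=[[[0,0,0,-0.05,-0.05,3,100],[0,0,0,-0.05,-0.05,6,100],[0,0,0,-0.05,-0.05,9,100],[0,0,0,-0.05,-0.05,11,100],[0,0,0,-0.05,-0.05,13,100],[0,0,0,-0.05,-0.05,14.5,100],[0,0,0,-0.05,-0.05,15.5,100],[0,0,0,-0.05,-0.05,16,100],[0,0,0,-0.05,-0.05,16,100],[0,0,0,-0.05,-0.05,16,100]]])

```text
time: 8.85
tool_pos: [0.5066, -0.0709, 0.0302]
ee_rot: [3.14, 0.004, 2.944]
wrist_force: [0.3, 0.3, 0.0]
width: 0.0937
```

```bash
python3 - <<'E'
from h import *
s=snap('wrist','w9.png'); snap('scene','s9.png');o=robot.get_obs();print(o['wrist_force'],o['tool_pos'])
a=cv2.imread('pics/s9.png')[150:330,200:420]
b=s['img'][180:340,190:450]
cv2.imwrite('pics/s9c.png',np.vstack([cv2.resize(a,(480,300)),cv2.resize(b,(480,295))]))
E
```

```text
[ 0.85462263  0.00996979 -0.18370493] [ 0.50679261 -0.07097967  0.03051454]
```

View pics/s9c.png

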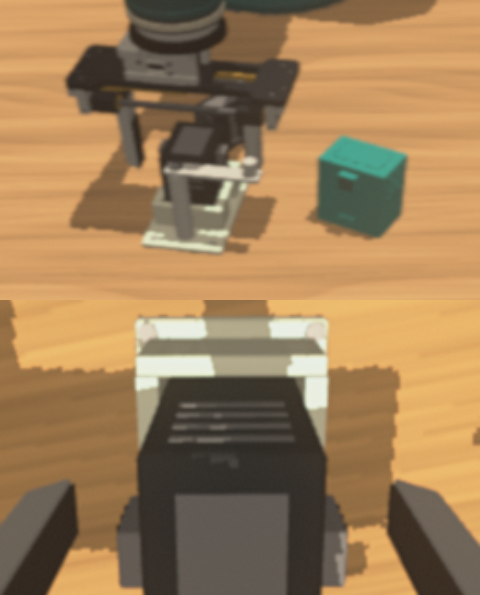

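The fingers straddle the cassette symmetrically and the buttons are between the pads, clear of the bar. Now close.

drive_tool(series=[[[0,0,0,0,0,0,60],[0,0,0,0,0,0,45],[0,0,0,0,0,0,30],[0,0,0,0,0,0,30],[0,0,0,0,0,0,30],[0,0,0,0,0,0,30],[0,0,0,0,0,0,30],[0,0,0,0,0,0,30]]])

```text
time: 9.75
tool_pos: [0.5068, -0.071, 0.0305]
ee_rot: [3.14, 0.004, 2.944]
wrist_force: [-0.4, -0.5, 0.5]
width: 0.0438
```

```bash
python3 - <<'E'
from h import *
s=snap('wrist','w10.png'); snap('scene','s10.png');o=robot.get_obs();print(o['wrist_force'],o['tool_pos'],o['width'])
a=cv2.imread('pics/s10.png')[150:330,200:420]
b=s['img'][180:340,190:450]
cv2.imwrite('pics/s10c.png',np.vstack([cv2.resize(a,(480,300)),cv2.resize(b,(480,295))]))
E
```

```text
[-0.05221127 -0.8822858  -0.10115954] [ 0.50678359 -0.07103428  0.03052296] 0.04405432415839777
```

View pics/s10c.png

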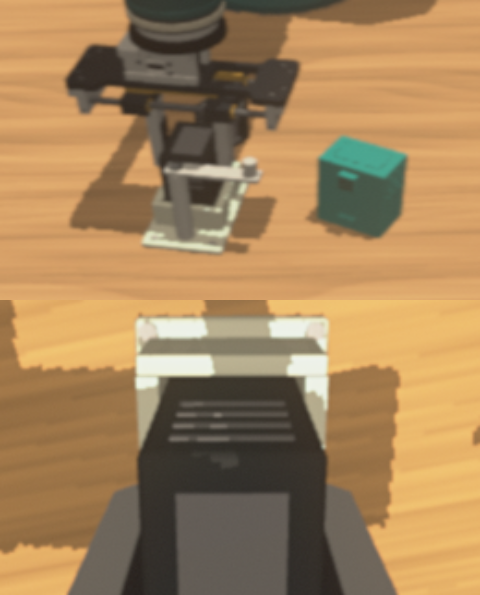

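The opening is 44.0 mm, so both buttons are flush with the sides. Lift straight up.

drive_tool(series=[[[0,0,0,0,0,-0.5,30],[0,0,0,0,0,-1,30],[0,0,0,0,0,-2,30],[0,0,0,0,0,-3,30],[0,0,0,0,0,-4.5,30],[0,0,0,0,0,-6,30],[0,0,0,0,0,-7.5,30],[0,0,0,0,0,-9,30],[0,0,0,0,0,-10.5,30],[0,0,0,0,0,-12,30],[0,0,0,0,0,-13.5,30],[0,0,0,0,0,-14.5,30],[0,0,0,0,0,-15,30],[0,0,0,0,0,-15,30],[0,0,0,0,0,-15,30],[0,0,0,0,0,-15,30],[0,0,0,0,0,-15,30],[0,0,0,0,0,-15,30]]])

```text
time: 11.65
tool_pos: [0.5058, -0.071, 0.18]
ee_rot: [3.14, 0.003, 2.944]
wrist_force: [-0.4, -0.4, -3.7]
width: 0.0439
```

```bash
python3 - <<'E'
from h import *
s=snap('wrist'); t=snap('scene');o=robot.get_obs();print(o['time'],o['wrist_force'],o['tool_pos'],o['width'],o['qvel'])
a=t['img'][110:330,190:430]
b=s['img'][180:400,190:450]
cv2.imwrite('pics/s11c.png',np.hstack([cv2.resize(a,(390,358)),cv2.resize(b,(400,358))]))
W=pts(t)
for uv in [(166,196)]: pass
p=W[140:280,260:340].reshape(-1,3); p=p[np.isfinite(p[:,0])&(abs(p[:,0]-.506)<.06)&(abs(p[:,1]+.071)<.06)&(p[:,2]>.125)&(p[:,2]<.2)]
print(len(p),p.min(0),np.percentile(p[:,2],[1,10]))
W2=pts(s); c=W2[190:300,270:370].reshape(-1,3); c=c[c[:,2]>.24]; print(len(c),np.median(c,axis=0))
m=W2.reshape(-1,3)
k=(m[:,2]>.1135)&(m[:,2]<.12)&(m[:,0]>.5)&(m[:,0]<.6)&(m[:,1]>-.1)&(m[:,1]<.01)
if k.sum()>9: print('bar',cv2.minAreaRect((m[k][:,:2]*1000).astype(np.float32)))
E
```

```text
11.75 [ 0.2186633   0.78716684 -3.14546072] [ 0.50595424 -0.07104588  0.1802529 ] 0.043897985608534806 [-3.64930488e-04  6.14707316e-05 -2.53114293e-03 -2.23288206e-04
  2.43169629e-04 -5.42248002e-04]
623 [ 0.47811544 -0.09650671  0.13417577] [0.14127577 0.16271904]
4828 [ 0.47967542 -0.0651131   0.25768493]
bar ((564.154541015625, -15.955133438110352), (13.16019344329834, 7.087896823883057), 47.65534973144531)
```

View pics/s11c.png

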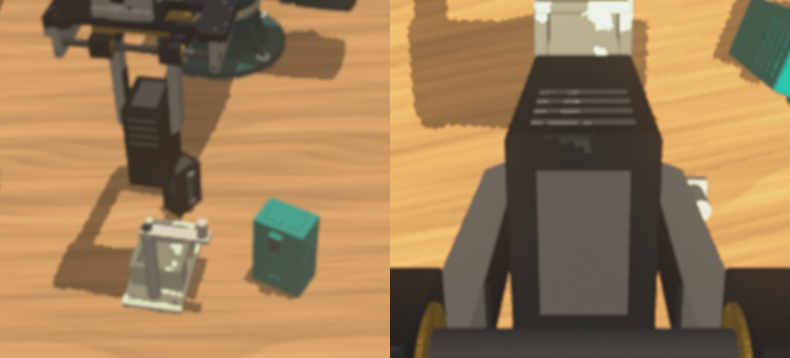

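The cassette hangs upright above the empty dock with its top at z≈0.258, so its underside is at about 0.158. The bar is aside and the opening is 43.9 mm. I'm handing it in.

```bash
python3 - <<'E'
from h import *
t=snap('top'); W=pts(t)
for uv in [(166,196),(446,195),(457,296)]: print(uv,W[uv[1],uv[0]].round(4))
print(robot.close_job())
E
```

```text
(166, 196) [0.5914 0.3248 0.0042]
(446, 195) [ 0.5851 -0.3101  0.0468]
(457, 296) [ 0.3602 -0.3234  0.0432]
the job is handed in; nothing more can be done
None
```

I handed the job in at about 12 s. The gripper is still holding the cassette, with the keeper bar swung aside. `close_job()` gives no verdict, so these are my own last checks:

| Check | Last reading |
|---|---|
| Keeper | about -1.57 rad before the grasp; still visibly aside after the lift, but the fingers hid too much of the bar to measure it again |
| Finger opening | 43.9 mm, so both catches are flush with the cassette's sides |
| Cassette top | z ≈ 0.258 m, which puts the underside at about 0.158 m |
| Pose | upright and still, above the empty dock, with nothing else touching it in the last pictures |
| Extra load at the wrist | about 3–3.7 N down, roughly right for the 0.27 kg cassette |
| Bowl, case and bike light | same depth readings as at the start, within 1–3 mm |

**Problem on the way:** my first sweep went over the peg without touching anything. The reported TCP is about 40 mm beyond the real fingertips along the tool's z axis, and the wrist and scene cameras agreed on this. I corrected every later height for it, and the second sweep moved the bar.

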